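# Set the polariser ring to the index marker and light the lamp

### The job

Push the upright post of the polariser ring's lever round with a fingertip until the lever's arm stands centred over the little marker block clipped to the rim of the scale, and only then press the lamp's push button all the way down and let it come back up. Push only: do not pinch the lever, do not shift the marker, and leave every other thing standing where it is.

Things in the scene. Friction and masses are not known exactly. Their poses are not given: they have to be found in the camera images.
- pivot (a point): Centre of the top of the lamp's scale plate, on the ring's vertical axis, z = 135 mm. The lamp: a fixed grey column with a round aluminium plate 156 mm across on top, marked every 10 degrees, and on that the dark polariser ring, 100 mm across, up to z = 151 mm. The point's -x is the lamp's front, the middle of the scale (its yaw varies). Only the lever's post is higher.
- ring (a joint): Angle of the polariser ring with its lever (rad), -1.3 to 1.3; 0 = lever along the lamp's front (-x of pivot), growing counterclockwise seen from above. Stiff (0.12 N m, about 1.2 N at the post), stays where it is left. It starts at a smaller angle than the marker: push it counterclockwise.
- marker (a joint): Angle of the marker (rad), same zero and sense as ring; both are equal when the lever is centred over it. A small dark steel block clipped to the plate's rim, 24 mm along the rim, 14 mm deep, 4 mm thick (top at z = 139 mm), a bright line across its middle. Already set, must stay; about 15 N of friction hold it. The lever's arm passes 5 mm above it.
- marker_mid (a point): Middle of the marker's bright line, 78 mm from the ring's axis, z = 139 mm.
- lever_index (a point): Point on the centre line of the lever's arm, 78 mm from the ring's axis, z = 144 mm (the arm is 8 mm wide, 6 mm thick, z = 144 to 150 mm).
- lever_top (a point): Centre of the top of the lever's upright post, 98 mm from the ring's axis, z = 187 mm. The post stands on the outer end of the arm, z = 150 to 187 mm, 14 mm wide around the arc, 12 mm radially. Push it sideways along the arc with the fingertips at z = 155 to 180 mm; the space beside it is free down to z = 140 mm.
- cheek_l: One flank of the lever's post, at its clockwise side seen from above (the side to push): a dark steel cheek 6 x 12 x 34 mm; origin at the foot of the cheek.
- cheek_r: The other flank of the post, at its counterclockwise side. Force on both flanks at the same time means that the post is pinched.
- lamp_button (a joint): Travel of the push button (m): 0 = out, 0.006 = fully down; it takes 5 N and springs back when let go.
- lamp_button_top (a point): Centre of the top face of the grey round push button (24 mm across, in a black collar 40 mm across) on the lamp's small switch box (56x56x32 mm, bolted down, left of the lamp as the robot sees it); z = 54 mm with the button out.
- plug_gauge_3: Bystander: steel plug gauge, an upright 24 mm cylinder 57 mm tall; origin under its centre.
- bearing_0: Bystander: ball bearing lying flat, 52 mm across, 12 mm high; origin under its centre.
- tape_roll: Bystander: roll of masking tape lying flat, 62 mm across, 18 mm high; origin under its centre.
- oil_can: Bystander: small oil can with a pointed spout, 52 mm across, 105 mm tall; origin under its centre.
- micrometer: Bystander: micrometer lying on the flat dark box, 62x93x13 mm; origin under its centre.
- hex_key: Bystander: black hex key lying on the table, 28x78x8 mm.
- drill_chuck: Bystander: drill chuck standing upright, 36 mm across, 54 mm tall; origin under its centre.
- ring_gauge_b: Bystander: steel ring gauge lying flat, 44 mm across, 12 mm high; origin under its centre.

How it is judged:
On the way, in this order (a step that is already met when the one before it is completed fails the run):
1. the lever's arm is centred over the marker and at rest (horizontal distance between lever_index and marker_mid below 0.005 m and velocity of joint ring between -0.05 and 0.05 rad/s), for 0.2 s.
2. the lamp button is pressed down (horizontal distance between lever_index and marker_mid below 0.005 m and value of joint lamp_button above 0.0045 m), for 0.05 s.
At the end, for the whole second after the job is handed in: The lever's index point lies within 5 mm horizontally of the middle of the marker (about 3.7 degrees), the ring is at rest, the button has been pressed and is up again (under 1 mm of travel), and every bystander is within 15 mm of where it stood (all of step 1 and value of joint lamp_button below 0.001 m and distance of each of plug_gauge_3, bearing_0, tape_roll, oil_can, micrometer, hex_key, drill_chuck, ring_gauge_b from where it was at the start of the episode below 0.015 m); the robot touches nothing.
It fails at once if the button pressed while the lever is off the marker (value of joint lamp_button above 0.003 m and not (horizontal distance between lever_index and marker_mid below 0.005 m)).
It fails at once if the lever's post pinched (over 2 N on both flanks at once) (contact force between the fingers and cheek_l above 2 N and contact force between the fingers and cheek_r above 2 N).
It fails at once if the marker shifted by more than 3 mm (distance of marker_mid from where it was at the start of the episode above 0.003 m).
It fails at once if a bystander moved more than 15 mm (distance of any of plug_gauge_3, bearing_0, tape_roll, oil_can, micrometer, hex_key, drill_chuck, ring_gauge_b from where it was at the start of the episode above 0.015 m).
It also fails if it takes over 51 s, if anything falls off the work surface, if the arm or the gripper's body presses on something with over 40 N, if the wrist force passes 120 N, or if a joint passes its speed limit or range.

### The arm

A 7-joint arm with a two-finger parallel gripper is mounted at the origin on a cart in front of the work surface, level with it; the furniture and walls round the work are solid. World frame = base frame: x ahead of the robot, y to its left, z up, the work surface at z = 0. Lengths are in m, angles in rad, forces in N, time in s.
With the tool pointing down it reaches from about 0.425 to 0.975 m from the base axis. Payload 16.7 kg.
Tool frame: the origin (TCP) lies midway between the tips of the shut fingers; the grasp point (between the pads) lies 19 mm behind it; z points along the fingers, y is the line along which they close (so a half turn about z gives the same grasp; the last joint's range is limited). The gripper opens to 85 mm and grips with 20 to 120 N. Pads are 22 mm wide; open, the fingers measure 114 mm over their backs; the gripper's body (76 mm by 85 mm) begins 54 mm behind the grasp point. The pads swing forward as they close: fully open they stand 13 mm farther back than shut.
Start: joints at [-1.351, 0.426, 0.074, 1.606, -0.034, 1.111, -0.067], TCP at [0.243, 0.63, 0.231] pointing down, gripper open.
Joint ranges: [-2.85, 2.85], [-0.5, 2.14], [-1.23, 1.37], [0.21, 2.46], [-1.02, 4.16], [0.16, 2.05], [-2.73, 2.73]. Speed limits (rad/s): [1.89, 1.89, 2.39, 2.39, 3.01, 3.01, 3.01].

### API

Orientations are given as a unit quaternion [x, y, z, w].
In Python, from bench import sensors, cams, ticket gives the robot as it stands.
- The arm moves only by the tool carry_out, never from a script. Its argument "deltas" is a list that holds one entry, the list of rows, each a list of 5 numbers: the closure in counts, from 0 (fully open) to 255 (shut), then the shift along the tool's x, y, z in units of 30 mm (1.0 is 30 mm), then the turn about the tool's z in units of 10 degrees (1.0 is 10 degrees). In form: [[[claw, x, y, z, turn], ...]]. A call has 1 to 12 rows; each row shifts and turns the commanded pose from where the row before left it, along the tool's axes as they then stand; what a row does not reach is not made up. A row lasts 1/8 s, in which the tool goes at most 62.5 mm and 10.7 degrees, less where a joint would pass 70% of its speed; a pose out of reach is approached as far as the arm can. A call is refused whole if a number of a shift passes 1 or a number of a turn 1, either way. A call with a gripper value outside its range is refused whole. The fingers move at their own pace and stop on an object; the grip force is fixed at half the most. Time passes only in rows, so rows that do not move let the fingers close. It gives the time, the measured TCP pose, the force, the opening and the grip force at its end, in the units of the state.
- sensors.read_state(): the state, without advancing time (a new reading comes with each control period).
- cams.capture(name): name is "scene" or "top" or "wrist"; returns the picture (420x560x3 uint8, red, green, blue); there is no depth.
- cams.camera_model(name): a dict with "mtx" (3x3 intrinsics, pixels), "extrinsics" (4x4, takes a point from world to camera coordinates); the wrist camera has in their place "T_tool_cam" (4x4, takes a point from camera to tool coordinates, whose origin is the TCP and whose axes are the flange's). Camera axes: x right, y down, z forward; pixel columns grow to the right and rows downward; lengths in m; the calibration is good to about 2 mm. A picture is of the moment at which its call begins: read the wrist's pose just before it. camera_model takes no time and is no camera call.
- ticket.finish_job(): hands the job in; it is judged then, once.
The state is a dict: "clock": time; "joints": joint angles; "joint_velocities": joint speeds; "joint_torque": joint torques, N m; "position": TCP position; "orientation": TCP orientation; "ft_force": force on the tool from outside, world axes, zero at the start; "wrist_torque": the same for the moment, N m; "gripper_width": opening from 0.0 (shut) to 1.0 (fully open); "finger_force": force on a finger pad.
Only numpy, scipy, OpenCV 4.12 (cv2) and the standard library are available. Lean on these libraries where they do the work, as an engineer would, in place of code of your own. Each camera call takes 0.05 s, during which the arm holds its last target. There are 200 camera calls.

## Working session

There is one attempt and no reset: what is moved stays moved. The work goes in short steps, Python scripts to look and compute and a tool call to move; the robot and the scene stay as the last step left them, time stands still between calls to the robot, and variables do not carry over. Pictures are saved under pics/ and viewed, at most 10 in all, crops included, and the job is handed in when it is done.

Besides the shell and the picture viewer there is one more tool, called after "Request:" as name(argument=value, ...), one argument or row to a line, values as JSON. carry_out: Moves the arm, as the interface text tells. Its arguments: {"type":"object","properties":{"deltas":{"type":"array"}},"required":["deltas"]}

```bash
mkdir -p pics
python3 - <<'E'
from bench import sensors,cams
import cv2,numpy as np
s=sensors.read_state()
for k in("clock","position","orientation","gripper_width"):print(k,np.round(s[k],3))
for n in("scene","top"):
    im=cams.capture(n);cv2.imwrite(f"pics/{n}0.png",cv2.resize(im[:,:,::-1],(800,600),interpolation=cv2.INTER_CUBIC))
    m=cams.camera_model(n);print(n,np.round(m["mtx"],1).tolist(),np.round(m["extrinsics"],3).tolist())
print(cams.camera_model("wrist"))
E
```

```text
clock 0.0
position [0.243 0.629 0.231]
orientation [ 0.183  0.983 -0.001 -0.   ]
gripper_width 0.999
scene [[386.4, 0.0, 269.8], [0.0, 386.4, 210.1], [0.0, 0.0, 1.0]] [[-0.906, -0.424, -0.012, 0.522], [-0.305, 0.672, -0.675, 0.245], [0.294, -0.608, -0.738, 0.796], [0.0, 0.0, 0.0, 1.0]]
top [[437.9, 0.0, 276.5], [0.0, 437.9, 211.0], [0.0, 0.0, 1.0]] [[-0.03, -1.0, 0.009, 0.022], [-0.99, 0.028, -0.141, 0.579], [0.141, -0.013, -0.99, 1.309], [0.0, 0.0, 0.0, 1.0]]
{'mtx': array([[328.95225169,   0.        , 276.72268319],
       [  0.        , 328.95225169, 207.43793688],
       [  0.        ,   0.        ,   1.        ]]), 'T_tool_cam': array([[ 1.42363477e-03, -9.51541387e-01, -3.07517417e-01,
         7.88537369e-02],
       [ 9.99998123e-01,  9.50480250e-04,  1.68839479e-03,
        -1.76439946e-03],
       [-1.31428829e-03, -3.07519243e-01,  9.51540954e-01,
        -1.41839750e-01],
       [ 0.00000000e+00,  0.00000000e+00,  0.00000000e+00,
         1.00000000e+00]])}
```

View pics/scene0.png

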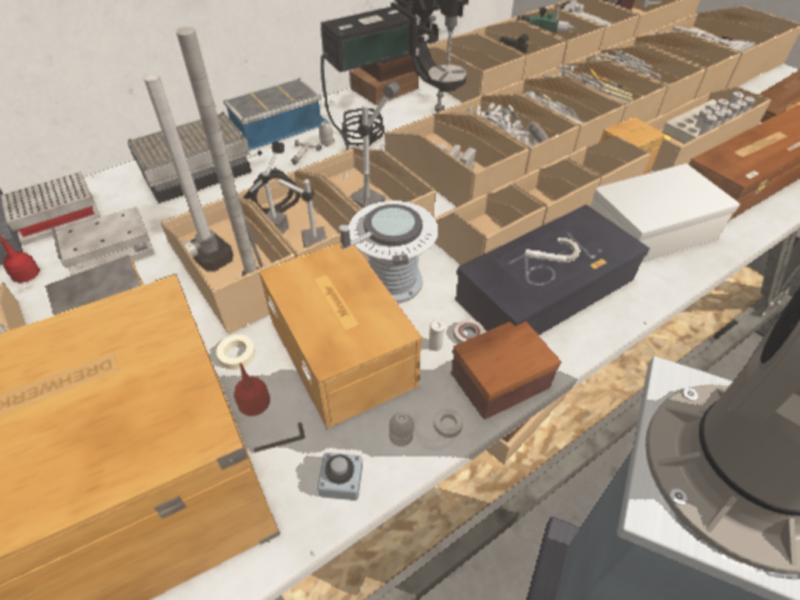

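View pics/top0.png

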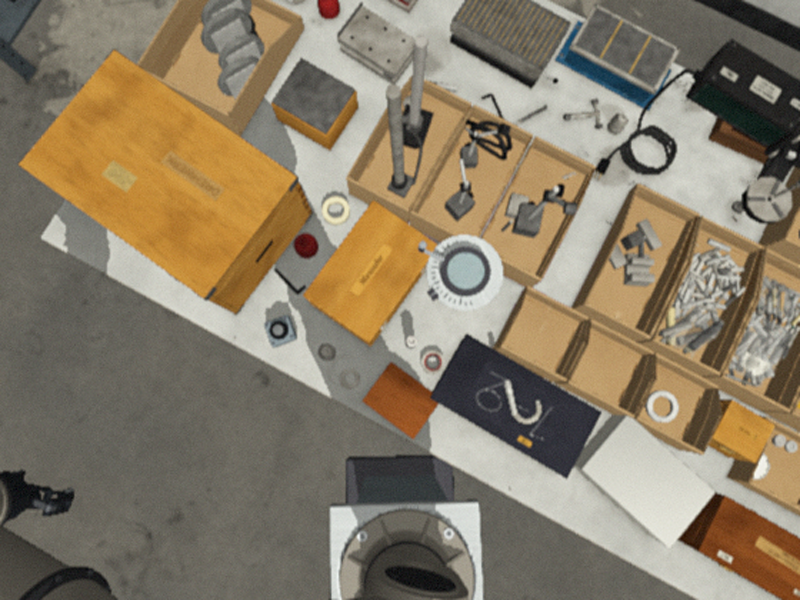

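Run:
```python
import cv2,numpy as np
from bench import cams
t=cams.capture("top")[:,:,::-1];s=cams.capture("scene")[:,:,::-1]
# top crop lamp: cols 285-360, rows 155-230 x8 ; scene crop cols 225-325 rows 130-220
a=cv2.resize(t[160:225,285:360],None,fx=8,fy=8,interpolation=cv2.INTER_CUBIC)
b=cv2.resize(t[210:250,175:215],None,fx=5,fy=5,interpolation=cv2.INTER_CUBIC)
c=np.zeros((520,800,3),np.uint8);c[:,:600]=a;c[:200,600:]=b
cv2.imwrite("pics/c.png",c)
```

```text
(no output)
```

View pics/c.png

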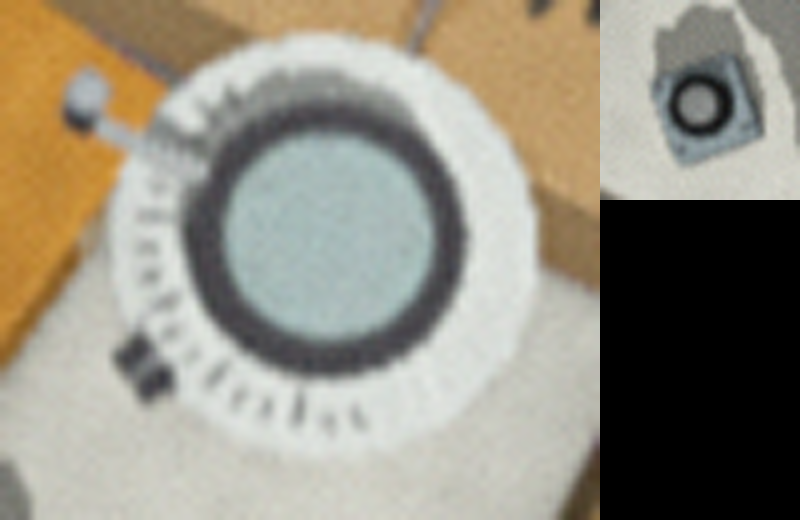

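```bash
cat > h.py <<'E'
import numpy as np
from bench import sensors,cams
def ray(n,u,v,z):
    m=cams.camera_model(n)
    if n=="wrist":
        from scipy.spatial.transform import Rotation as R
        s=sensors.read_state();T=np.eye(4);T[:3,:3]=R.from_quat(s["orientation"]).as_matrix();T[:3,3]=s["position"]
        E=T@m["T_tool_cam"]
    else:E=np.linalg.inv(m["extrinsics"])
    d=E[:3,:3]@np.linalg.inv(m["mtx"])@[u,v,1];o=E[:3,3]
    return (o+d*(z-o[2])/d[2])[:2]
def tool(p): # world xy offset from the TCP -> tool xy, in row units
    from scipy.spatial.transform import Rotation as R
    s=sensors.read_state();d=np.array(p)-s["position"]
    return R.from_quat(s["orientation"]).inv().apply(d)/.03
E
python3 - <<'E'
from h import *
f=lambda x,y:(285+x/8-.5,160+y/8-.5)
c=ray("top",*f(323,245),.135);m=ray("top",*f(146,367),.139);p=ray("top",*f(88,92),.187)
b=ray("top",175+100/5-.5,210+104/5-.5,.054)
ang=lambda q:np.degrees(np.arctan2(*(q-c)[::-1]))
for n,q in zip("cmpb",(c,m,p,b)):print(n,q.round(4),np.linalg.norm(q-c).round(4),ang(q))
a=np.radians(ang(m));print("goal post",c+.098*np.array([np.cos(a),np.sin(a)]))
# other things: box near, estimates
for n,u,v,z in [("orangebox corners far-top",375,203,.1),("r",433,238,.1),("bot",372,342,.1),("l",307,297,.1),("plug",410,342,.057),("bear",431,361,.012)]:
    print(n,ray("top",u*.7,v*.7,z).round(3))
s=sensors.read_state();print(s["joints"].round(2) if hasattr(s["joints"],"round") else s["joints"])
from scipy.spatial.transform import Rotation as R
print(R.from_quat(s["orientation"]).as_matrix().round(3))
E
```

```text
c [ 0.623  -0.1347] 0.0 0.0
m [ 0.5797 -0.0688] 0.0789 123.33392990671813
p [ 0.6696 -0.0487] 0.0978 61.53719062091834
b [0.5257 0.2557] 0.4024 104.00273922233544
goal post [ 0.56915967 -0.05278204]
orangebox corners far-top [0.782 0.042]
r [ 0.703 -0.077]
bot [0.489 0.056]
l [0.585 0.187]
plug [ 0.49  -0.023]
bear [ 0.45  -0.069]
[-1.35  0.43  0.07  1.61 -0.03  1.11 -0.07]
[[-0.933  0.361 -0.   ]
 [ 0.361  0.933 -0.001]
 [-0.    -0.001 -1.   ]]
```

Run:
```python
from h import *
import cv2
def P(n):
    m=cams.camera_model(n);return m["mtx"]@m["extrinsics"][:3]
def tri(a,b):
    X=cv2.triangulatePoints(P("top"),P("scene"),np.array(a,float)*.7,np.array(b,float)*.7);X=(X[:3]/X[3])[:,0]
    e=[np.linalg.norm((lambda q:q[:2]/q[2])(P(n)@np.r_[X,1])-np.array(z)*.7) for n,z in(("top",a),("scene",b))]
    return X.round(3),np.round(e,1)
for k,a,b in [("box near",(372,342),(418,345)),("box right",(433,238),(362,247)),("box far",(375,203),(265,290)),
 ("rodA1",(393,90),(188,33)),("rodA2",(393,90),(152,80)),("rodB1",(418,40),(188,33)),("rodB2",(418,40),(152,80)),
 ("bigbox corner",(300,180),(180,282)),("bigbox near",(210,297),(275,535)),("post",(423,245),(345,228)),("button",(279,328),(340,466)),
 ("marker",(433,295),(408,205))]: print(k,*tri(a,b))
```

```text
box near [0.491 0.056 0.096] [0.7 1.1]
box right [ 0.681 -0.081  0.118] [5.9 9.2]
box far [0.787 0.042 0.075] [0.9 1.4]
rodA1 [0.841 0.004 0.48 ] [0.7 1. ]
rodA2 [0.89  0.013 0.413] [ 7.1 10.3]
rodB1 [ 0.922 -0.049  0.452] [ 8.9 12.8]
rodB2 [ 0.987 -0.045  0.37 ] [0.8 1.1]
bigbox corner [0.795 0.184 0.223] [0.5 0.9]
bigbox near [0.575 0.387 0.071] [ 7.3 16.5]
post [ 0.669 -0.051  0.182] [0.1 0.1]
button [0.528 0.256 0.037] [0.6 1.1]
marker [ 0.561 -0.06   0.255] [0.8 1.3]
```

Run:
```python
from h import *
import cv2
t=cams.capture("top")[:,:,::-1];s=cams.capture("scene")[:,:,::-1]
c=np.zeros((600,800,3),np.uint8)
c[:,:400]=cv2.resize(t[55:175,300:380],None,fx=5,fy=5,interpolation=cv2.INTER_CUBIC)
c[:,400:]=cv2.resize(s[50:170,175:255],None,fx=5,fy=5,interpolation=cv2.INTER_CUBIC)
cv2.imwrite("pics/d.png",c)
```

```text
(no output)
```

View pics/d.png

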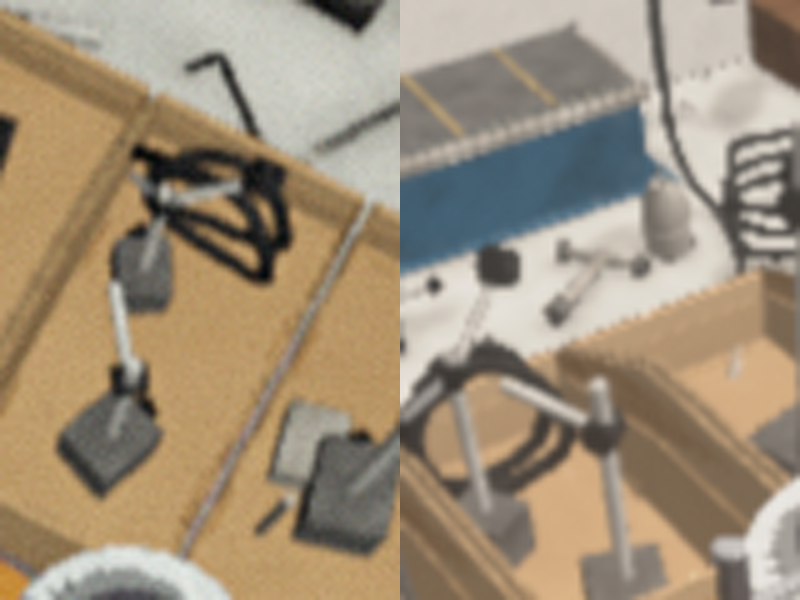

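Run:
```python
from h import *
import cv2
def P(n):
    m=cams.camera_model(n);return m["mtx"]@m["extrinsics"][:3]
for k,a,b in [("stand top",(326,129),(215,127)),("wire",(325.5,86),(185,124)),("arm end",(355,88),(195,103)),("stand base",(322,143),(225,166))]:
    X=cv2.triangulatePoints(P("top"),P("scene"),np.array(a,float),np.array(b,float));print(k,(X[:3]/X[3]).ravel().round(3))
print("base z0",ray("top",322,142,.02),"bigbox near",ray("top",147,208,.223))
print("target units",tool([.70,-.065,.26]))
```

```text
stand top [ 0.792 -0.14   0.179]
wire [ 0.922 -0.156  0.144]
arm end [ 0.917 -0.234  0.163]
stand base [ 0.787 -0.145  0.047]
base z0 [ 0.80165435 -0.14712044] bigbox near [0.57141764 0.35183744]
target units [-22.54611014 -16.10247531  -0.95712483]
```

Request:
carry_out(
  deltas=[
    [[255,-0.5,-0.35,-0.5,0],[255,-1,-0.7,-0.5,0],[255,-1,-0.7,0,0],[255,-1,-0.7,0,0],[255,-1,-0.7,0,0],[255,-1,-0.7,0,0],[255,-1,-0.7,0,0],[255,-1,-0.7,0,0],[255,-1,-0.7,0,0],[255,-1,-0.7,0,0],[255,-1,-0.7,0,0],[255,-1,-0.7,0,0]],
  ],
)

```text
clock: 1.8
position: [0.4789, 0.2778, 0.2624]
orientation: [0.184, 0.983, 0.0, 0.0]
ft_force: [-0.6, 1.3, 0.1]
gripper_width: -0.001
finger_force: 0.0
```

Request:
carry_out(
  deltas=[
    [[255,-1,-0.7,0,0],[255,-1,-0.7,0,0],[255,-1,-0.7,0,0],[255,-1,-0.7,0,0],[255,-1,-0.7,0,0],[255,-1,-0.7,0,0],[255,-1,-0.7,0,0],[255,-1,-0.7,0,0],[255,-1,-0.7,0,0],[255,-1,-0.7,0,0],[255,-0.5,-0.35,0,0.7],[255,0,0,0,0]],
  ],
)

```text
clock: 3.3
position: [0.6923, -0.0418, 0.262]
orientation: [0.245, 0.97, -0.0, 0.0]
ft_force: [0.1, 0.5, 1.4]
gripper_width: -0.003
finger_force: 0.0
```

Run:
```python
from h import *
import cv2
print("approach",tool([.698,-.064,.162]),"post",tool([.6696,-.0487,.187]),"pivot",tool([.623,-.1347,.187]))
s=sensors.read_state();print(s["clock"],s["gripper_width"],s["ft_force"])
im=cams.capture("wrist");cv2.imwrite("pics/w1.png",cv2.resize(im[:,:,::-1],(800,600),interpolation=cv2.INTER_CUBIC))
```

```text
approach [-0.51555877 -0.5592799   3.33321659] post [ 0.55916384 -0.559568    2.49913419] pivot [ 0.56719093 -3.82002136  2.50042584]
3.3 -0.0029570676322951484 [0.14018965 0.47801088 1.4012485 ]
```

View pics/w1.png

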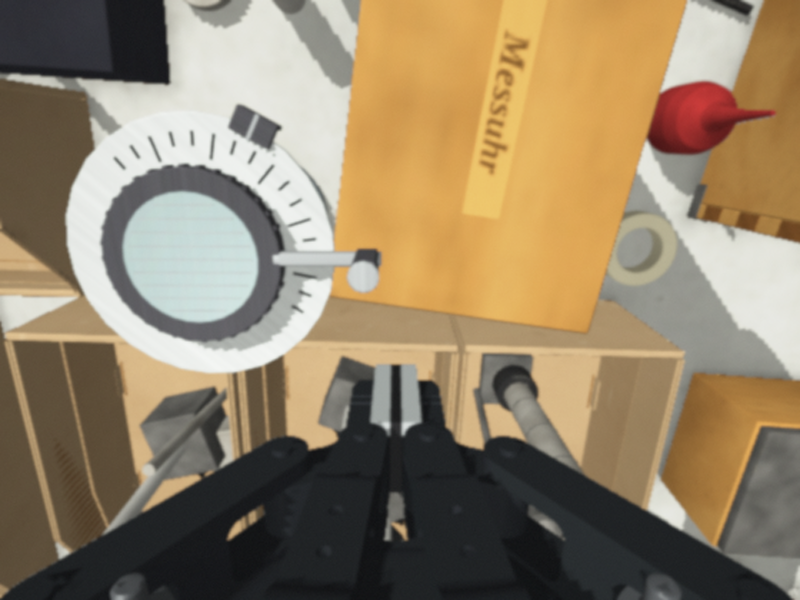

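The picture shows the marker's line at about (254,126), the post top at (364,277), and the shut fingertips below them, clear of the post.

Run:
```python
from h import *
w=lambda u,v,z:ray("wrist",u*.7,v*.7,z)
m=w(254,126,.139);p=w(364,277,.187);c=w(199,242,.135);l=w(320,258,.15)
for n,q in zip("mpcl",(m,p,c,l)):
    print(n,q.round(4)); 
for C in (c,np.array([.623,-.1347])):
    for q in (m,p,l):print(np.linalg.norm(q-C).round(4),np.degrees(np.arctan2(*(q-C)[::-1])).round(1))
```

```text
m [ 0.5786 -0.0662]
p [ 0.6682 -0.0461]
c [ 0.616 -0.13 ]
l [ 0.6551 -0.0693]
0.074 120.4
0.0988 58.2
0.0723 57.2
0.0816 122.9
0.0994 63.0
0.0729 63.8
```

Request:
carry_out(
  deltas=[
    [[255,-0.52,-0.53,0.4,0],[255,0,0,0.9,0],[255,0,0,0.9,0],[255,0,0,0.8,0],[255,0,0,0.3,0],[255,0.2,0,0,0],[255,0.2,0,0,0],[255,0.15,0,0,0],[255,0,0,0,0]],
  ],
)

```text
clock: 4.47
position: [0.6841, -0.0526, 0.163]
orientation: [0.243, 0.97, 0.0, 0.0]
ft_force: [0.2, -0.4, -0.0]
gripper_width: 0.0
finger_force: 0.0
```

Request:
carry_out(
  deltas=[
    [[255,0.287,0.04,0,-0.5],[255,0.287,0.04,0,-0.5],[255,0.287,0.04,0,-0.5],[255,0.287,0.04,0,-0.5],[255,0,0,0,0]],
  ],
)

```text
clock: 5.1
position: [0.6535, -0.0364, 0.1626]
orientation: [0.071, 0.997, 0.0, 0.0]
ft_force: [0.5, -0.1, 0.3]
gripper_width: 0.004
finger_force: 0.0
```

Run:
```python
from h import *
import cv2
print("pivot",tool([.623,-.1347,.187]))
s=sensors.read_state();print(s["clock"],s["ft_force"])
im=cams.capture("wrist");cv2.imwrite("pics/w2.png",cv2.resize(im[:,:,::-1],(800,600),interpolation=cv2.INTER_CUBIC))
```

```text
pivot [ 0.54277832 -3.38898509 -0.81379128]
5.1 [ 0.54197428 -0.08086476  0.33164173]
```

View pics/w2.png

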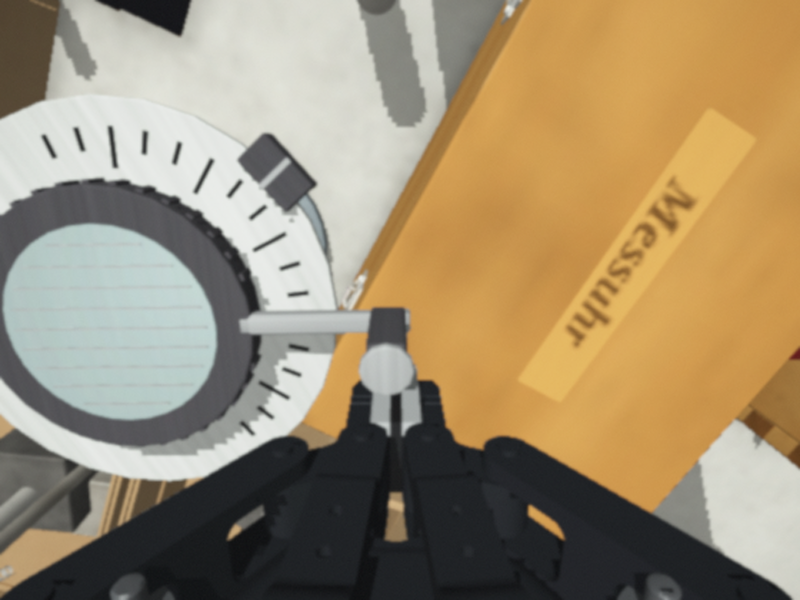

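```bash
cat >> h.py <<'E'
C=np.array([.623,-.1347])
def where(m,p,l):
    for n,q,z in(("m",m,.139),("p",p,.187),("l",l,.15)):
        X=ray("wrist",q[0]*.7,q[1]*.7,z);d=X-C;print(n,X.round(4),np.linalg.norm(d).round(4),np.degrees(np.arctan2(d[1],d[0])).round(1))
    print("tool x angle",np.degrees(2*np.arctan2(sensors.read_state()["orientation"][1],sensors.read_state()["orientation"][0])))
E
python3 -c "
from h import *
where((276,173),(386,369),(310,322))"
```

```text
m [ 0.5786 -0.0682] 0.08 123.7
p [ 0.6333 -0.0376] 0.0976 84.0
l [ 0.6297 -0.0647] 0.0703 84.5
tool x angle 171.75160138184097
```

Request:
carry_out(
  deltas=[
    [[255,0.287,0.04,0,-0.5],[255,0.287,0.04,0,-0.5],[255,0.287,0.04,0,-0.5],[255,0.287,0.04,0,-0.5],[255,0.287,0.04,0,-0.5],[255,0.287,0.04,0,-0.5],[255,0.145,0.01,0,-0.25],[255,0,0,0,0]],
  ],
)

```text
clock: 6.15
position: [0.5982, -0.0347, 0.1624]
orientation: [-0.21, 0.978, 0.0, 0.0]
ft_force: [1.0, -0.1, 0.3]
gripper_width: -0.003
finger_force: 0.0
```

Run:
```python
from h import *
import cv2
print("pivot",tool([.623,-.1347,.187]))
im=cams.capture("wrist");cv2.imwrite("pics/w3.png",cv2.resize(im[:,:,::-1],(800,600),interpolation=cv2.INTER_CUBIC))
```

```text
pivot [ 0.6149545  -3.37798844 -0.82029739]
```

View pics/w3.png

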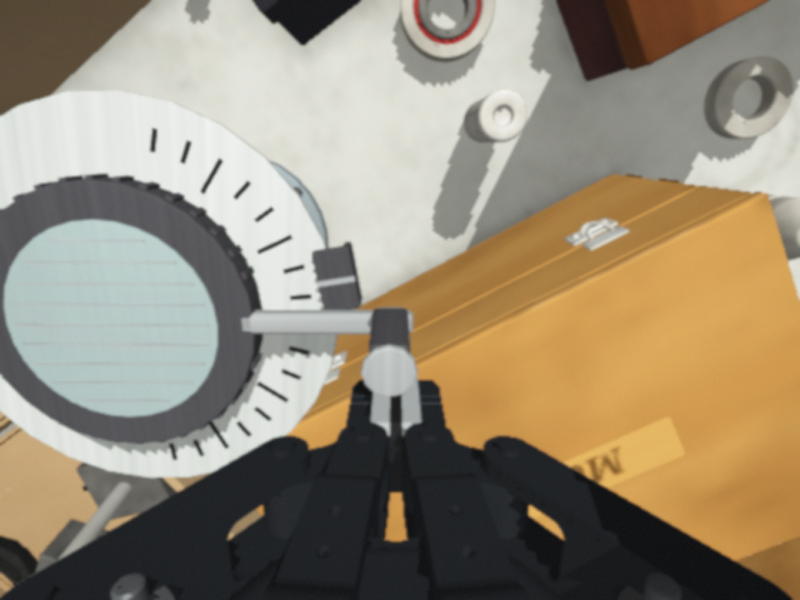

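Post top at (389,370), arm centre line at (310,322), marker line at (336,281): a few degrees still to go.

```bash
python3 -c "
from h import *
where((336,281),(389,370),(310,322))"
```

```text
m [ 0.5781 -0.0687] 0.0798 124.2
p [ 0.5806 -0.0458] 0.0985 115.5
l [ 0.5922 -0.0714] 0.0704 115.9
tool x angle 204.21212627382397
```

Request:
carry_out(
  deltas=[
    [[255,0.235,0.03,0,-0.4],[255,0.235,0.03,0,-0.42],[255,0,0,0,0],[255,0,0,0,0],[255,0,0,0,0]],
  ],
)

```text
clock: 6.82
position: [0.5849, -0.0391, 0.1622]
orientation: [-0.28, 0.96, -0.0, -0.0]
ft_force: [0.6, -0.2, 0.7]
gripper_width: -0.001
finger_force: 0.0
```

Run:
```python
from h import *
import cv2
im=cams.capture("wrist");cv2.imwrite("pics/w4.png",cv2.resize(im[150:300,150:350,::-1],(800,600),interpolation=cv2.INTER_CUBIC))
```

```text
(no output)
```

View pics/w4.png

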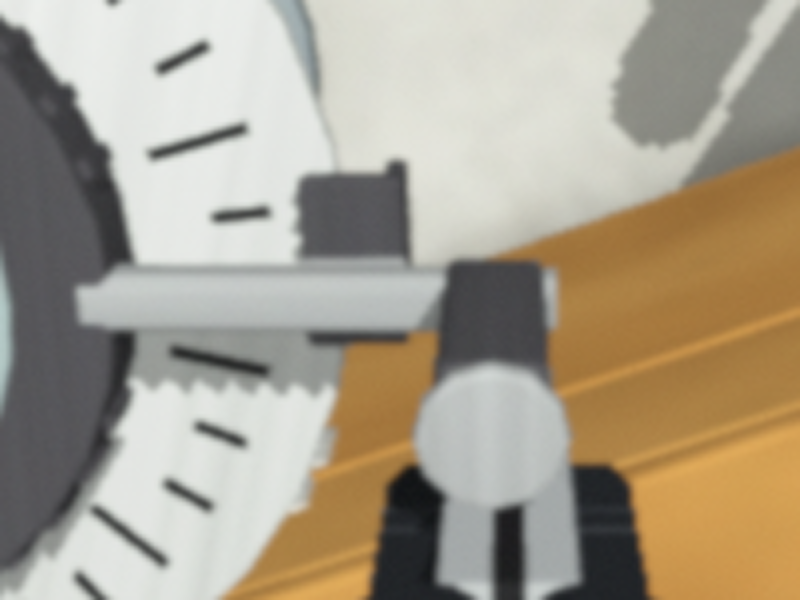

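```bash
python3 -c "
from h import *
f=lambda x,y:((x/4+150)/.7,(y/4+150)/.7)
where(f(355,258),f(492,434),f(280,298))
where(f(355,174),f(492,434),f(280,270))
where(f(360,340),f(492,434),f(280,328))"
```

```text
m [ 0.5769 -0.069 ] 0.0803 125.1
p [ 0.5682 -0.0524] 0.0988 123.7
l [ 0.5826 -0.0752] 0.072 124.2
tool x angle 212.5155996255755
m [ 0.5669 -0.0749] 0.082 133.2
p [ 0.5682 -0.0524] 0.0988 123.7
l [ 0.5793 -0.077 ] 0.0724 127.1
tool x angle 212.5155996255755
m [ 0.5867 -0.0625] 0.0809 116.7
p [ 0.5682 -0.0524] 0.0988 123.7
l [ 0.5861 -0.0732] 0.0718 121.0
tool x angle 212.5155996255755
```

Request:
carry_out(
  deltas=[
    [[255,-0.3,0,0,0],[255,-0.5,0,0,0],[255,0,0,-0.5,0],[255,0,0,-1,0],[255,0,0,-1,0],[255,0,0,-0.8,0],[255,0,0,0,0]],
  ],
)

```text
clock: 7.75
position: [0.6059, -0.0263, 0.2641]
orientation: [-0.28, 0.96, -0.0, 0.002]
ft_force: [-0.0, 0.1, -0.6]
gripper_width: -0.002
finger_force: 0.0
```

Run:
```python
from h import *
import cv2
print(tool([.5265,.2557,.1]))
im=cams.capture("wrist");cv2.imwrite("pics/w5.png",cv2.resize(im[:,:,::-1],(800,600),interpolation=cv2.INTER_CUBIC))
```

```text
[-2.80945358  9.35735462  5.46318866]
```

View pics/w5.png

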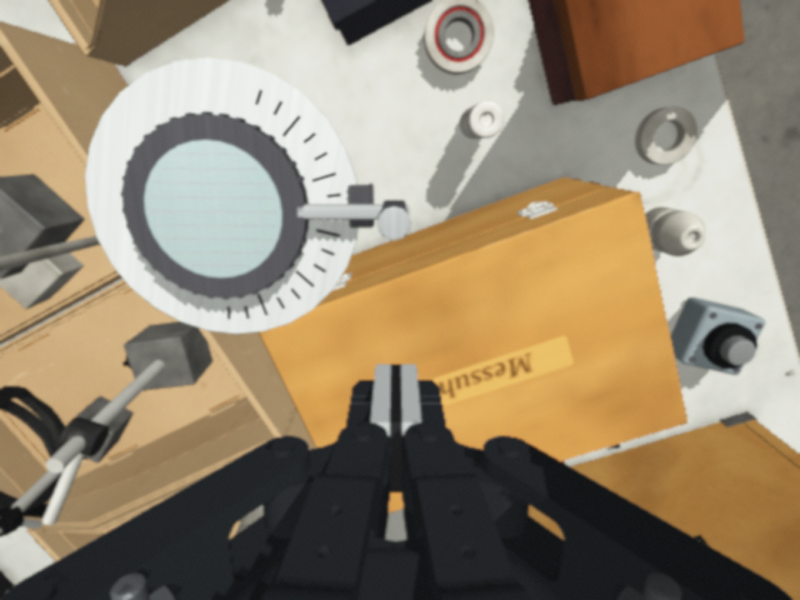

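The lever lies over the marker (marker 185–226 in rows, arm centre 211); the button top is at about (740,348).

```bash
python3 -c "
from h import *
where((361,205.5),(394,222),(335,211))
where((361,185),(394,222),(335,211))
where((361,226),(394,222),(335,211))
print(ray('wrist',740*.7,348*.7,.054))"
```

```text
m [ 0.5761 -0.0686] 0.081 125.3
p [ 0.5674 -0.0521] 0.0995 123.9
l [ 0.5846 -0.0789] 0.0677 124.5
tool x angle 212.5631542742708
m [ 0.5666 -0.0744] 0.0826 133.1
p [ 0.5674 -0.0521] 0.0995 123.9
l [ 0.5846 -0.0789] 0.0677 124.5
tool x angle 212.5631542742708
m [ 0.586  -0.0626] 0.081 117.2
p [ 0.5674 -0.0521] 0.0995 123.9
l [ 0.5846 -0.0789] 0.0677 124.5
tool x angle 212.5631542742708
[0.52008546 0.25129543]
```

Request:
carry_out(
  deltas=[
    [[255,-0.15,0.5,0,0],[255,-0.27,0.93,0,0],[255,-0.27,0.93,0,0],[255,-0.27,0.93,0,0],[255,-0.27,0.93,0,0],[255,-0.27,0.93,0,0],[255,-0.27,0.93,0,0],[255,-0.27,0.93,0,0],[255,-0.27,0.93,0,0],[255,-0.27,0.93,0,0],[255,-0.12,0.48,0,0],[255,0,0,0,0]],
  ],
)

```text
clock: 9.3
position: [0.5214, 0.2546, 0.2609]
orientation: [-0.281, 0.96, -0.0, -0.0]
ft_force: [0.5, -1.2, -0.1]
gripper_width: -0.003
finger_force: 0.0
```

Request:
carry_out(
  deltas=[
    [[255,0,0,0.5,0],[255,0,0,1,0],[255,0,0,1,0],[255,0,0,1,0],[255,0,0,1,0],[255,0,0,0.9,0],[255,0,0,0.5,0],[255,0,0,0.3,0],[255,0,0,0.2,0],[255,0,0,0,0]],
  ],
)

```text
clock: 10.55
position: [0.5223, 0.2538, 0.0694]
orientation: [-0.28, 0.96, 0.0, 0.0]
ft_force: [-0.3, 0.8, 0.5]
gripper_width: -0.0
finger_force: 0.0
```

Run:
```python
from h import *
import cv2
print(tool([.524,.254,.054]))
im=cams.capture("wrist");cv2.imwrite("pics/w6.png",cv2.resize(im[:,:,::-1],(800,600),interpolation=cv2.INTER_CUBIC))
```

```text
[-0.05226705 -0.02510053  0.51469638]
```

View pics/w6.png

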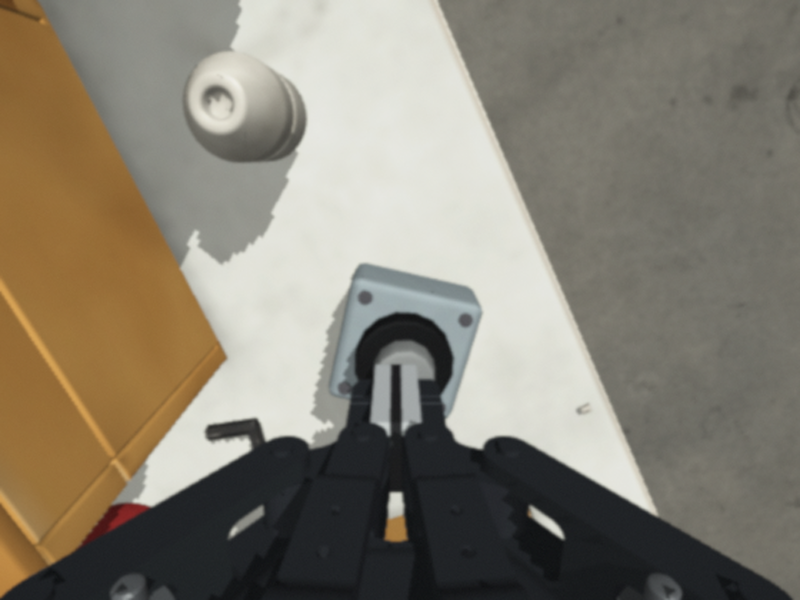

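The button is right under the tips, about 3 mm toward tool +y. Pressing.

Request:
carry_out(
  deltas=[
    [[255,0,0.08,0.3,0],[255,0,0,0.2,0],[255,0,0,0.15,0],[255,0,0,0.1,0],[255,0,0,0.03,0],[255,0,0,0,0],[255,0,0,0,0]],
  ],
)

```text
clock: 11.48
position: [0.5208, 0.2561, 0.0475]
orientation: [-0.28, 0.96, 0.0, 0.0]
ft_force: [-12.2, -3.5, 35.4]
gripper_width: -0.002
finger_force: 17.8
```

Request:
carry_out(
  deltas=[
    [[255,0,0,-0.3,0],[255,0,0,-0.7,0],[255,0,0,-1,0],[255,0,0,-1,0],[255,0,0,-1,0],[255,0,0,-1,0],[255,0,0,-0.5,0],[255,0,0,0,0],[255,0,0,0,0]],
  ],
)

```text
clock: 12.6
position: [0.5204, 0.2555, 0.2096]
orientation: [-0.28, 0.96, -0.0, -0.001]
ft_force: [0.8, 0.1, -1.1]
gripper_width: -0.001
finger_force: 0.0
```

Run:
```python
from bench import sensors,ticket
print(sensors.read_state()["ft_force"]);print(ticket.finish_job())
```

```text
[ 0.79826873  0.08022063 -1.13344303]
the job is handed in; nothing more can be done
None
```

I pushed the lever round to within about 1.5 mm of the marker's centre, measured from the camera, then pressed the lamp button and backed off. The fingertips stopped at z = 47.5 mm against 35 N, which matches full travel. I handed the job in at 12.6 s and got no verdict back. I did not re-image the button or the bystanders after the press.

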